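# Reset the batch tally wheel at the heeling bench

### The arm

A 6-joint arm with a two-finger parallel gripper is mounted at the origin on the work surface. World frame = base frame: x ahead of the robot, y to its left, z up, the work surface at z = 0. Lengths are in m, angles in rad, forces in N, time in s.
With the tool pointing down it reaches from about 0.3 to 1 m from the base axis. Payload 5.1 kg.
Tool frame: the origin (TCP) lies at the centre of the arm's flange, where the gripper is bolted on; the fingertips stand 190 mm ahead of it and the grasp point (between the pads) lies 171 mm ahead of it; z points along the fingers, y is the line along which they close (so a half turn about z gives the same grasp; the last joint's range is limited). The gripper opens to 95 mm and grips with 3 to 60 N. Pads are 20 mm wide; open, the fingers measure 119 mm over their backs; the gripper's body (75 mm by 180 mm) begins 59 mm behind the grasp point.
Start: joints at [-1.186, 0.124, 1.65, -0, 1.367, -0.083], TCP at [0.293, -0.58, 0.405] pointing down, gripper open.
Joint ranges: [-2.61, 2.61], [-1.02, 2.33], [0.03, 2.71], [-1.35, 4.49], [0.32, 2.68], [-2.91, 2.91]. Speed limits (rad/s): [2.57, 2.57, 3.14, 3.14, 3.14, 3.14].

### API

Orientations are given as a 3x3 rotation matrix whose columns are the frame's x, y, z axes.
In Python, from bench import ctrl, imaging gives the robot as it stands.
- The arm moves only by the tool move_arm, never from a script. Its arguments are lists of equal length, an entry for each row: "claw": the opening, from 0 (shut) to 1 (fully open); "xyz": the shift along the tool's x, y, z scaled (see below), a list of three; "spin": the turn about the tool's z scaled (see below). In form: {"claw": [claw, ...], "xyz": [[dx, dy, dz], ...], "spin": [spin, ...]}. A call has 1 to 5 rows; each row is the pose to reach, as a shift and turn from the pose commanded when the call began, along the tool's axes at that moment; what a row does not reach only later rows make up. The controller multiplies each number of a shift by 150 mm and each number of a turn by 90 degrees. A row lasts 1/12 s, in which the tool goes at most 41.7 mm and 7.16 degrees, less where a joint would pass 70% of its speed; a pose out of reach is approached as far as the arm can. A call with a number of a shift or a turn outside -1 to 1 is refused whole. A call with a gripper value outside its range is refused whole. The fingers move at their own pace and stop on an object; the grip force is fixed at half the most. Time passes only in rows, so rows that repeat a pose let the fingers close. It gives the time, the measured TCP pose, the force, the opening and the grip force at its end, in the units of the state.
- ctrl.observe(): the state, without advancing time (a new reading comes with each control period).
- imaging.read_camera(name): name is "side" or "top" or "wrist"; returns a dict with "frame" (480x640x3 uint8, blue, green, red), "fov_y" (degrees; the focal length in pixels is half the picture's height over the tangent of half this angle, whatever the lens; pixels are square), "cx", "cy" (the principal point, pixels), "k1" (the pictures are not rectified: a ray, as slopes to the right and down, at radius r is drawn at 1 + k1 r^2 times it, then the intrinsics apply), "rvec" (rotation vector, rad) and "tvec" (3), from world to camera coordinates, as OpenCV has them. Camera axes: x right, y down, z forward; pixel columns grow to the right and rows downward; lengths in m; the calibration is good to about 2 mm. A picture is of the moment at which its call begins. There is no depth.
- ctrl.job_done(): hands the job in; it is judged then, once.
The state is a dict: "time_s": time; "joint_positions": joint angles; "qvel": joint speeds; "joint_torque": joint torques, N m; "tool_pos": TCP position; "eef_rot": TCP orientation; "contact_force": force on the tool from outside, world axes, zero at the start; "ft_torque": the same for the moment, N m; "finger_gap": finger opening in m; "finger_force": force on a finger pad.
Only numpy, scipy, OpenCV 4.12 (cv2) and the standard library are available. Lean on these libraries where they do the work, as an engineer would, in place of code of your own. Each camera call takes 0.05 s, during which the arm holds its last target. There are 200 camera calls.

### The job

A new crate of shoes is starting: set the batch tally back to its start mark. With a fingertip, gently flick the edge of the black thumbwheel round clockwise (seen from above), click by click, until the lobe with the steel stud clicks home at the arrow on the housing. Do not let the stud run past the arrow, and leave the hammer, tin and heel where they are.

Things in the scene. Friction and masses are not known exactly. Their poses are not given: they have to be found in the camera images.
- tally_wheel (a joint): Thumbwheel angle, rad; grows as it turns clockwise seen from above; 0 = studded lobe at the arrow. Spring clicks hold it every 45 deg (0.785): about 0.1 N m, 2 to 3 N at the lobes. Past half-way it snaps on to the next rest by itself, before half-way it falls back. Starts 2 to 4 clicks before 0 (about -1.57, -2.36 or -3.14). Turns both ways; end stops at -3.69 and +1.02.
- wheel_centre (a point): On the wheel's vertical axis, level with the lobe tops, 79 mm above the bench. Flat black plastic star: disc of 34 mm radius with 8 equal radial lobes out to 55 mm radius, each 8 mm wide, round-ended, 22 mm high (57 to 79 mm above the bench). The gap between lobes is about 30 mm wide at 48 mm radius. Axes: y towards the arrow, z up.
- tally: Green cast housing bolted to the bench, under the wheel. Origin: on the bench, on the wheel's axis; y towards the arrow. Its flat deck is 45 mm above the bench, reaching 75 mm either way in x, 80 mm to -y and 100 mm to +y. A foot 8 mm high goes 20 mm further in y. Loose things on the bench round it are all under 75 mm high.
- pointer_tip (a point): Tip of the aluminium arrow fixed on the housing's deck: 60 mm from the wheel's axis, pointing at it, on its top 53 mm above the bench (it lies lower than the wheel; the arrow reaches 96 mm from the axis and is 24 mm wide).
- stud_top (a point): Top centre of the upright steel stud on one lobe: 12 mm diameter, 16 mm high above the lobe, 46 mm from the wheel's axis, top 95 mm above the bench. It turns with the wheel.
- hammer: Loose hammer, 270 mm long, lying on the bench beyond the housing; origin on its underside. Leave alone.
- tin: Loose closed steel tin, 72 mm diameter, 70 mm high; origin at the centre of its underside. Leave alone.
- heel: Loose wooden shoe heel standing on its small end, 54 mm wide at the top, 60 mm high; origin at the centre of its underside. Leave alone.

How it is judged:
On the way:
1. the studded lobe has clicked home at the arrow (value of joint tally_wheel between -0.13 and 0.13 rad), for 0.3 s.
At the end, for the whole second after the job is handed in: The wheel rests with its studded lobe at the arrow (within 0.13 rad, 7 deg), and the hammer, tin and heel are within 20 mm of where they started (all of step 1 and velocity of joint tally_wheel between -0.1 and 0.1 rad/s and distance of each of hammer, tin, heel from where it was at the start of the episode below 0.02 m); the robot touches nothing.
It fails at once if the stud ran past the arrow by more than half a click (value of joint tally_wheel above 0.45 rad).
It fails at once if the wheel was pushed harder than 25 N (contact force between the fingers and tally_wheel above 25 N).
It fails at once if the hammer was shifted or lifted by more than 20 mm (distance of hammer from where it was at the start of the episode above 0.02 m).
It fails at once if the tin was shifted or lifted by more than 20 mm (distance of tin from where it was at the start of the episode above 0.02 m).
It fails at once if the heel was shifted or lifted by more than 20 mm (distance of heel from where it was at the start of the episode above 0.02 m).
It also fails if it takes over 64 s, if anything falls off the work surface, if the arm or the gripper's body presses on something with over 40 N, if the wrist force passes 120 N, or if a joint passes its speed limit or range.

## Working session

There is one attempt and no reset: what is moved stays moved. The work goes in short steps, Python scripts to look and compute and a tool call to move; the robot and the scene stay as the last step left them, time stands still between calls to the robot, and variables do not carry over. Pictures are saved under pics/ and viewed, at most 10 in all, crops included, and the job is handed in when it is done.

Besides the shell and the picture viewer there is one more tool, called as name(argument=value, ...), one argument or row to a line, values as JSON. move_arm: Moves the arm, as the interface text tells. Its arguments: {"type":"object","properties":{"claw":{"type":"array","items":{"type":"number"}},"xyz":{"type":"array","items":{"type":"array","items":{"type":"number"}}},"spin":{"type":"array","items":{"type":"number"}}},"required":["claw","xyz","spin"]}

```bash
mkdir -p pics
cat > h.py <<'E'
import numpy as np, cv2
from bench import ctrl, imaging
def K(c):
    f=240/np.tan(np.radians(c["fov_y"])/2); return np.array([[f,0,c["cx"]],[0,f,c["cy"]],[0,0,1.]]),np.array([c["k1"],0,0,0,0.])
def snap(n,fn):
    c=imaging.read_camera(n); cv2.imwrite(fn,c["frame"]); return c
def ray(c,u,v,z):
    k,d=K(c); p=cv2.undistortPoints(np.array([[[u,v]]],float),k,d)[0,0]
    R=cv2.Rodrigues(np.array(c["rvec"],float))[0]; t=np.array(c["tvec"],float).ravel()
    o=-R.T@t; r=R.T@np.array([p[0],p[1],1]); return o+r*(z-o[2])/r[2]
def proj(c,P):
    k,d=K(c); return cv2.projectPoints(np.array(P,float).reshape(-1,1,3),np.array(c["rvec"],float),np.array(c["tvec"],float),k,d)[0][:,0]
E
python3 - <<'E'
from h import *
import pickle
for n in("top","side"):
    c=snap(n,f"pics/{n}0.png"); pickle.dump(c,open(n+".pkl","wb"))
s=ctrl.observe(); print(s["tool_pos"],s["eef_rot"],s["finger_gap"],s["time_s"],s["contact_force"])
E
```

```text
[ 0.29297974 -0.57997706  0.40362102] [[ 8.92567819e-01  4.50912579e-01 -7.31858067e-04]
 [ 4.50913154e-01 -8.92566147e-01  1.73207491e-03]
 [ 1.27782627e-04 -1.87599875e-03 -9.99998232e-01]] 0.09508937540177609 0.1 [ 0.20345807 -0.28987432  1.18300607]
```

View pics/top0.png

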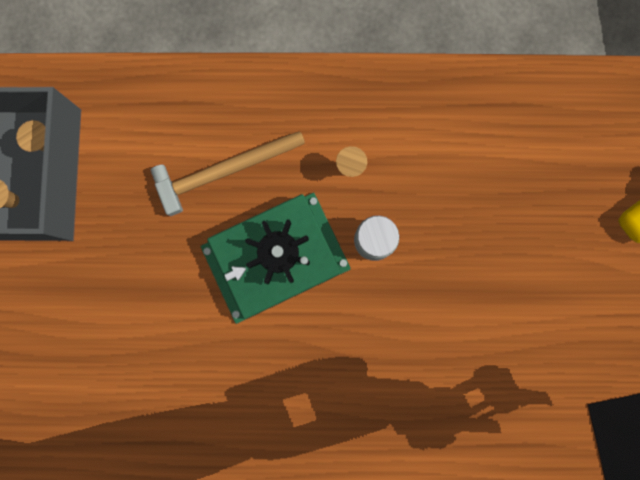

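View pics/side0.png

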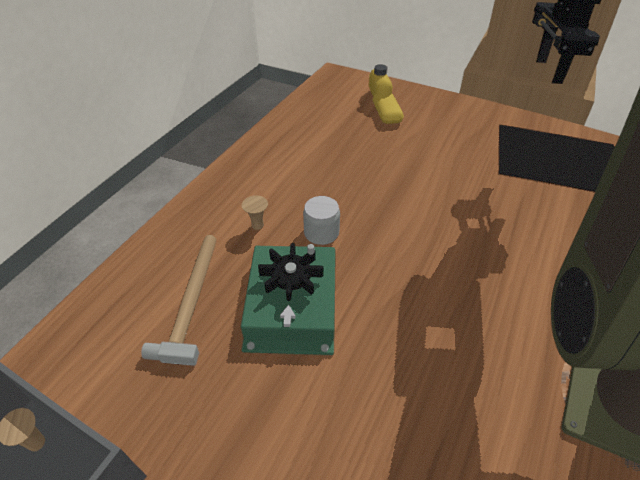

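The top view shows the wheel hub at about (278,251), the stud at (304,261) and the arrow tip at about (246,269). The tin is at (378,237), the heel at (351,161), and the hammer lies above left of the housing. I'll enlarge a crop to read these more closely.

Run:
```python
from h import *
im=cv2.imread("pics/top0.png")[190:325,200:360]; cv2.imwrite("pics/crop.png",cv2.resize(im,None,fx=5,fy=4.4444444,interpolation=cv2.INTER_CUBIC)[:600])
import pickle; c=pickle.load(open("top.pkl","rb"))
C=ray(c,278,251,.079);S=ray(c,304.5,261,.095);A=ray(c,246,269.5,.053)
print(C,S,A,np.linalg.norm((S-C)[:2]),np.linalg.norm((A-C)[:2]))
y=(A-C)[:2];s=(S-C)[:2]
print("cw angle of stud from arrow",np.degrees(np.arctan2(y[1],y[0])-np.arctan2(s[1],s[0])), np.degrees(np.arctan2(y[1],y[0])))
R=cv2.Rodrigues(np.array(c["rvec"],float))[0];print((-R.T@np.array(c["tvec"]).ravel()))
```

```text
[0.57847705 0.06176645 0.079     ] [0.56148234 0.0185926  0.095     ] [0.54987374 0.11613483 0.053     ] 0.04639828757827055 0.061433469770927944
cw angle of stud from arrow 229.2352526123205 117.74894623056707
[ 0.50044906 -0.00647485  0.98245736]
```

View pics/crop.png

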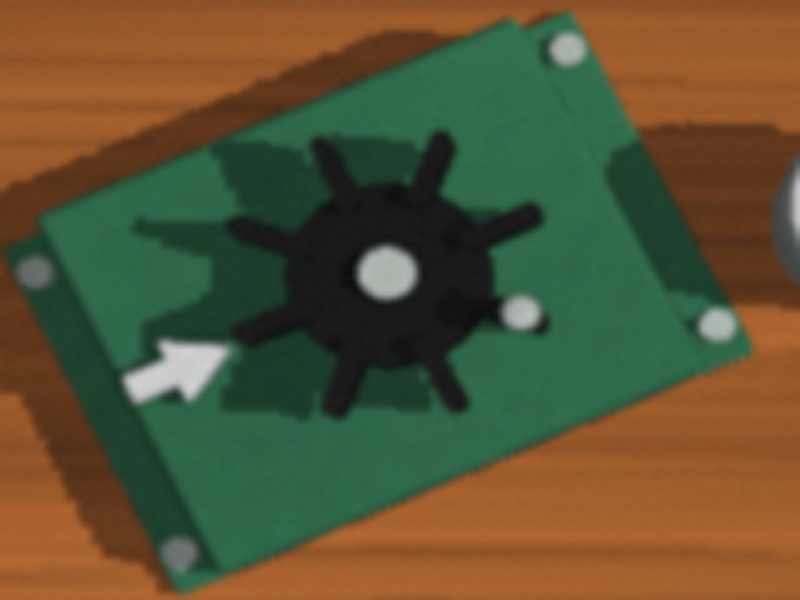

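The stud is 3 clicks before the arrow (-2.36). The arrow points at about 115.4° in world yaw, and the wheel centre is at about (0.578, 0.062). 

I'll shut the fingers (24 x 20 mm), put them into the lobe gap at 182.9°, and carry the wheel 135° clockwise along the arc. First I move above that gap.

move_arm(
  claw=[0,0,0,0,0],
  xyz=[
    [0.16,-0.16,0],
    [0.33,-0.31,0],
    [0.49,-0.47,0],
    [0.66,-0.62,0],
    [0.82,-0.78,0],
  ],
  spin=[0,0,0,0,0],
)

```text
time_s: 0.52
tool_pos: [0.3503, -0.4188, 0.404]
eef_rot: [[0.893, 0.451, -0.0], [0.451, -0.893, 0.001], [0.0, -0.001, -1.0]]
contact_force: [0.3, -0.3, 1.2]
finger_gap: 0.0668
finger_force: 0.0
```

move_arm(
  claw=[0,0,0,0,0],
  xyz=[
    [0.16,-0.16,0],
    [0.33,-0.31,0],
    [0.49,-0.47,0],
    [0.66,-0.62,0],
    [0.82,-0.78,0],
  ],
  spin=[0,0,0,0,0],
)

```text
time_s: 0.93
tool_pos: [0.4073, -0.2587, 0.4043]
eef_rot: [[0.893, 0.451, -0.0], [0.451, -0.893, 0.0], [-0.0, -0.0, -1.0]]
contact_force: [0.3, -0.5, 0.2]
finger_gap: 0.0341
finger_force: 0.0
```

move_arm(
  claw=[0,0,0,0,0],
  xyz=[
    [0.16,-0.16,0],
    [0.33,-0.31,0],
    [0.49,-0.47,0],
    [0.66,-0.62,0],
    [0.82,-0.78,0],
  ],
  spin=[0,0,0,0,0],
)

```text
time_s: 1.35
tool_pos: [0.4643, -0.0988, 0.4044]
eef_rot: [[0.893, 0.451, -0.0], [0.451, -0.893, 0.0], [-0.0, -0.0, -1.0]]
contact_force: [0.5, -0.5, -0.3]
finger_gap: 0.0024
finger_force: 0.0
```

move_arm(
  claw=[0,0,0,0,0],
  xyz=[
    [0.16,-0.16,0],
    [0.33,-0.31,0],
    [0.49,-0.47,0],
    [0.66,-0.62,0],
    [0.82,-0.78,0],
  ],
  spin=[0,0,0,0,0],
)

```text
time_s: 1.77
tool_pos: [0.5213, 0.0611, 0.4043]
eef_rot: [[0.892, 0.451, -0.0], [0.451, -0.892, -0.0], [-0.0, -0.0, -1.0]]
contact_force: [0.5, -0.3, -0.3]
finger_gap: 0.0006
finger_force: 0.0
```

move_arm(
  claw=[0,0,0,0,0],
  xyz=[
    [0,0,0],
    [0,0,0],
    [0,0,0],
    [0,0,0],
    [0,0,0],
  ],
  spin=[-0.07,-0.14,-0.21,-0.28,-0.36],
)

```text
time_s: 2.18
tool_pos: [0.521, 0.0596, 0.4041]
eef_rot: [[0.507, 0.862, -0.001], [0.862, -0.507, -0.0], [-0.001, -0.001, -1.0]]
contact_force: [-0.1, -0.5, 0.2]
finger_gap: 0.0005
finger_force: 0.0
```

move_arm(
  claw=[0,0,0,0,0],
  xyz=[
    [0,0,0],
    [0,0,0],
    [0,0,0],
    [0,0,0],
    [0,0,0],
  ],
  spin=[-0.07,-0.14,-0.21,-0.28,-0.37],
)

```text
time_s: 2.6
tool_pos: [0.521, 0.0594, 0.4041]
eef_rot: [[-0.032, 0.999, -0.001], [0.999, 0.032, -0.0], [0.0, -0.001, -1.0]]
contact_force: [0.3, -0.0, 0.2]
finger_gap: 0.0003
finger_force: 0.0
```

move_arm(
  claw=[0,0,0,0,0],
  xyz=[
    [0,0,0.2],
    [0,0,0.4],
    [0,0,0.63],
    [0,0,0.63],
    [0,0,0.63],
  ],
  spin=[0,0,0,0,0],
)

```text
time_s: 3.02
tool_pos: [0.5203, 0.0594, 0.3081]
eef_rot: [[-0.027, 1.0, -0.006], [1.0, 0.027, -0.0], [0.0, -0.006, -1.0]]
contact_force: [-0.0, 0.5, 1.1]
finger_gap: 0.0008
finger_force: 0.0
```

Run:
```python
from h import *
c=snap("wrist","pics/w1.png"); s=ctrl.observe(); t=np.array(s["tool_pos"]);R=np.array(s["eef_rot"]);print(t,R)
C=np.array([.5785,.0618,.079]); f=lambda a,r:C+r*np.array([np.cos(np.radians(a)),np.sin(np.radians(a)),0])
print(proj(c,[C]+[f(115.4+45*k,.055) for k in range(8)]).round())
im=c["frame"].copy()
for p in proj(c,[C]+[f(115.4+45*k,r) for k in range(8) for r in(.055,.036)]): cv2.circle(im,tuple(int(v) for v in p),3,(0,0,255),-1)
corn=[t+R@np.array([x,y,.19]) for x,y in((.01,.012),(-.01,.012),(-.01,-.012),(.01,-.012))]
low=[np.array([p[0],p[1],.079]) for p in corn]
cv2.polylines(im,[proj(c,low).astype(int)],True,(0,255,255),1)
cv2.imwrite("pics/w1a.png",im)
```

```text
[0.5212644  0.05939001 0.31061403] [[-2.66092126e-02  9.99645668e-01 -6.98835062e-04]
 [ 9.99645911e-01  2.66092331e-02  2.00196153e-05]
 [ 3.86079867e-05 -6.98054906e-04 -9.99999756e-01]]
[[440. 275.]
 [401. 177.]
 [341. 238.]
 [342. 315.]
 [397. 364.]
 [475. 363.]
 [535. 311.]
 [544. 233.]
 [489. 175.]]
```

View pics/w1a.png

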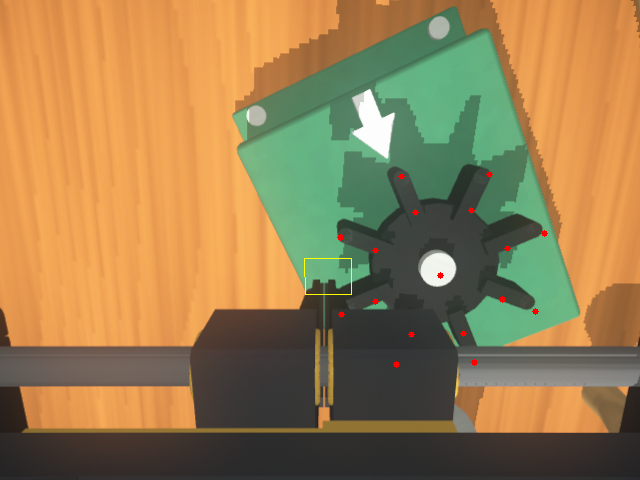

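The wrist view shows the wheel with the shut fingers at the left gap. The lobe tips, for example (394,167) against a predicted (401,177), put the wheel about 2–3 mm towards -x/+y. I take the centre as (0.577, 0.064), correct for it and go down into the gap.

move_arm(
  claw=[0,0,0,0,0],
  xyz=[
    [0.01,-0.015,0.0],
    [0.01,-0.015,0.1],
    [0.01,-0.015,0.2],
    [0.01,-0.015,0.29],
    [0.01,-0.015,0.37],
  ],
  spin=[0,0,0,0,0],
)

```text
time_s: 3.48
tool_pos: [0.5198, 0.061, 0.2568]
eef_rot: [[-0.027, 1.0, 0.004], [1.0, 0.027, 0.0], [-0.0, 0.004, -1.0]]
contact_force: [-0.2, 0.5, 0.2]
finger_gap: 0.0001
finger_force: 0.0
```

move_arm(
  claw=[0,0],
  xyz=[
    [0,0,0],
    [0,0,0],
  ],
  spin=[0,0],
)

```text
time_s: 3.65
tool_pos: [0.5192, 0.0609, 0.2556]
eef_rot: [[-0.027, 1.0, 0.001], [1.0, 0.027, 0.0], [0.0, 0.001, -1.0]]
contact_force: [0.2, 0.5, 0.4]
finger_gap: 0.0005
finger_force: 0.0
```

Run:
```python
from h import *
c=snap("top","pics/t2.png"); im=c["frame"][190:325,200:360]; cv2.imwrite("pics/t2c.png",cv2.resize(im,(640,540),interpolation=cv2.INTER_CUBIC))
s=ctrl.observe();print(s["tool_pos"],s["contact_force"],s["joint_positions"])
C=np.array([.577,.064]); r=.058
# tool-frame arc targets for 5 rows of 4.5deg CW: finger on tool -y side of the centre
for k in range(1,6):
    a=np.radians(4.5*k); print(np.round([r*np.sin(a)/.15,(r-r*np.cos(a))/.15,4.5*k/90],3))
```

```text
[0.51945446 0.06089618 0.25611051] [-0.13086287  0.1962477  -0.47838174] [ 1.40327380e-02 -1.37208636e-02  2.05815017e+00  1.15961562e-05
  1.09523929e+00 -1.26513713e-02]
[0.03  0.001 0.05 ]
[0.06  0.005 0.1  ]
[0.09  0.011 0.15 ]
[0.119 0.019 0.2  ]
[0.148 0.029 0.25 ]
```

View pics/t2c.png

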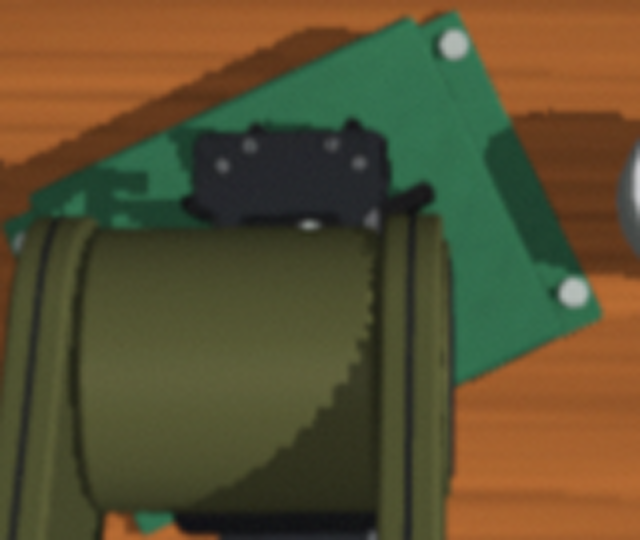

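The arm hides most of the wheel, but the forces are about zero, so the fingers are free in the gap. Now I turn the first half click and check.

move_arm(
  claw=[0,0,0,0,0],
  xyz=[
    [0.03,0.001,0],
    [0.06,0.005,0],
    [0.09,0.011,0],
    [0.119,0.019,0],
    [0.148,0.029,0],
  ],
  spin=[0.05,0.1,0.15,0.2,0.25],
)

```text
time_s: 4.12
tool_pos: [0.5231, 0.0831, 0.2564]
eef_rot: [[0.361, 0.932, 0.001], [0.932, -0.361, -0.001], [-0.0, 0.002, -1.0]]
contact_force: [-1.4, -1.9, 1.2]
finger_gap: 0.0005
finger_force: 1.1
```

move_arm(
  claw=[0,0,0,0,0],
  xyz=[
    [0.03,0.001,0],
    [0.06,0.005,0],
    [0.09,0.011,0],
    [0.119,0.019,0],
    [0.148,0.029,0],
  ],
  spin=[0.05,0.1,0.15,0.2,0.25],
)

```text
time_s: 4.53
tool_pos: [0.5354, 0.1026, 0.2566]
eef_rot: [[0.691, 0.723, 0.003], [0.723, -0.691, 0.0], [0.002, 0.002, -1.0]]
contact_force: [0.1, 0.5, -0.5]
finger_gap: 0.0003
finger_force: 0.0
```

Run:
```python
from h import *
c=snap("wrist","pics/w3.png"); s=ctrl.observe();t=np.array(s["tool_pos"]);print(t,s["contact_force"],s["joint_positions"])
d=t[:2]-[.577,.064];print(np.linalg.norm(d),np.degrees(np.arctan2(d[1],d[0])),np.degrees(np.arctan2(-s["eef_rot"][1][1],-s["eef_rot"][0][1])))
```

```text
[0.53585041 0.10297961 0.25673936] [1.227747   0.05688189 1.01009179] [9.14095275e-02 3.50381535e-02 2.00775132e+00 3.97029707e-04
 1.09510813e+00 8.56000529e-01]
0.05668067268827009 136.55125296632326 136.18159585425084
```

View pics/w3.png

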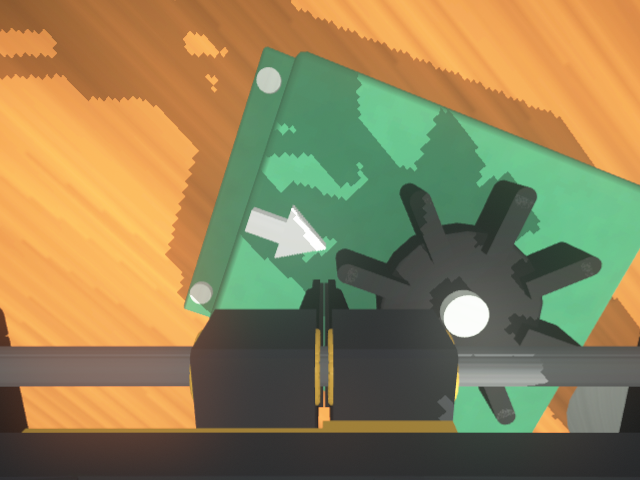

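A lobe sits in line with the arrow tip at about (325,248), and the force rose to 2 N and then fell. So one click is done. Four more half clicks remain.

move_arm(
  claw=[0,0,0,0,0],
  xyz=[
    [0.03,0.001,0],
    [0.06,0.005,0],
    [0.09,0.011,0],
    [0.119,0.019,0],
    [0.148,0.029,0],
  ],
  spin=[0.05,0.1,0.15,0.2,0.25],
)

```text
time_s: 5.0
tool_pos: [0.5534, 0.1155, 0.2561]
eef_rot: [[0.914, 0.405, 0.0], [0.405, -0.914, -0.0], [0.0, 0.0, -1.0]]
contact_force: [-2.1, -0.4, 1.0]
finger_gap: 0.0002
finger_force: 1.0
```

move_arm(
  claw=[0,0,0,0,0],
  xyz=[
    [0.03,0.001,0],
    [0.06,0.005,0],
    [0.09,0.011,0],
    [0.119,0.019,0],
    [0.148,0.029,0],
  ],
  spin=[0.05,0.1,0.15,0.2,0.25],
)

```text
time_s: 5.42
tool_pos: [0.5758, 0.1206, 0.2563]
eef_rot: [[1.0, 0.025, 0.002], [0.025, -1.0, 0.0], [0.002, -0.0, -1.0]]
contact_force: [-0.1, -0.3, 0.2]
finger_gap: 0.0004
finger_force: 0.0
```

Run:
```python
from h import *
c=snap("wrist","pics/w4.png"); s=ctrl.observe();t=np.array(s["tool_pos"]);print(t,s["contact_force"],s["joint_positions"])
d=t[:2]-[.577,.064];print(np.linalg.norm(d),np.degrees(np.arctan2(d[1],d[0])),np.degrees(np.arctan2(-s["eef_rot"][1][1],-s["eef_rot"][0][1])))
```

```text
[0.57642745 0.1205374  0.25644065] [-0.8171838  -0.0899139   0.69135827] [ 1.15008984e-01  1.27432823e-01  1.90949714e+00 -7.89814687e-05
  1.10149647e+00  1.66394370e+00]
0.05654029404498085 90.58021190977266 91.25463830880783
```

View pics/w4.png

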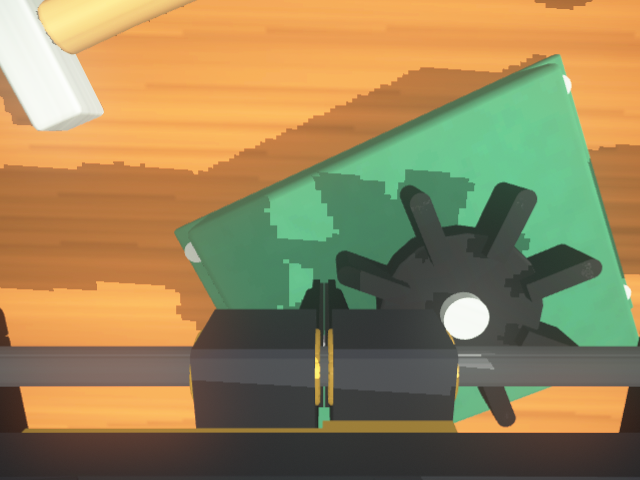

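The fingers hold the same place relative to the lobes, so two clicks are done. Now the last click, stopping at the gap centre and then lifting straight up.

move_arm(
  claw=[0,0,0,0,0],
  xyz=[
    [0.03,0.001,0],
    [0.06,0.005,0],
    [0.09,0.011,0],
    [0.119,0.019,0],
    [0.148,0.029,0],
  ],
  spin=[0.05,0.1,0.15,0.2,0.25],
)

```text
time_s: 5.88
tool_pos: [0.5975, 0.117, 0.2559]
eef_rot: [[0.933, -0.359, -0.0], [-0.359, -0.933, 0.001], [-0.0, -0.001, -1.0]]
contact_force: [-2.2, 0.3, 0.6]
finger_gap: 0.0002
finger_force: 0.9
```

move_arm(
  claw=[0,0,0,0,0],
  xyz=[
    [0.03,0.001,0],
    [0.06,0.005,0],
    [0.09,0.011,0],
    [0.119,0.019,0],
    [0.148,0.029,0],
  ],
  spin=[0.05,0.1,0.15,0.2,0.25],
)

```text
time_s: 6.3
tool_pos: [0.6171, 0.1046, 0.256]
eef_rot: [[0.725, -0.688, 0.002], [-0.688, -0.725, 0.0], [0.001, -0.001, -1.0]]
contact_force: [0.0, 0.2, 0.0]
finger_gap: 0.0001
finger_force: 0.0
```

move_arm(
  claw=[0,0,0,0,0],
  xyz=[
    [0,0,0],
    [0,0,0],
    [0,0,-0.15],
    [0,0,-0.35],
    [0,0,-0.6],
  ],
  spin=[0,0,0,0,0],
)

```text
time_s: 6.72
tool_pos: [0.6154, 0.1048, 0.343]
eef_rot: [[0.728, -0.685, -0.006], [-0.685, -0.728, -0.0], [-0.004, 0.004, -1.0]]
contact_force: [0.5, 0.4, -0.7]
finger_gap: 0.0002
finger_force: 0.0
```

move_arm(
  claw=[0,0,0,0,0],
  xyz=[
    [0,0,-0.2],
    [0,0,-0.4],
    [0,0,-0.6],
    [0,0,-0.6],
    [0,0,-0.6],
  ],
  spin=[0,0,0,0,0],
)

```text
time_s: 7.13
tool_pos: [0.6166, 0.105, 0.4383]
eef_rot: [[0.728, -0.686, 0.006], [-0.686, -0.728, 0.001], [0.004, -0.004, -1.0]]
contact_force: [0.3, -0.7, -0.7]
finger_gap: 0.0004
finger_force: 0.0
```

Run:
```python
from h import *
c=snap("side","pics/s5.png"); cv2.imwrite("pics/s5c.png",cv2.resize(c["frame"][180:390,110:390],(800,600),interpolation=cv2.INTER_CUBIC))
s=ctrl.observe();print(s["tool_pos"],s["eef_rot"],s["contact_force"])
```

```text
[0.61632695 0.10492057 0.43564185] [[ 7.27254618e-01 -6.86366038e-01  1.54359469e-03]
 [-6.86367077e-01 -7.27255244e-01  2.10913437e-04]
 [ 9.77823516e-04 -1.21286035e-03 -9.99998786e-01]] [ 0.56147902  0.00830434 -0.64068458]
```

View pics/s5c.png

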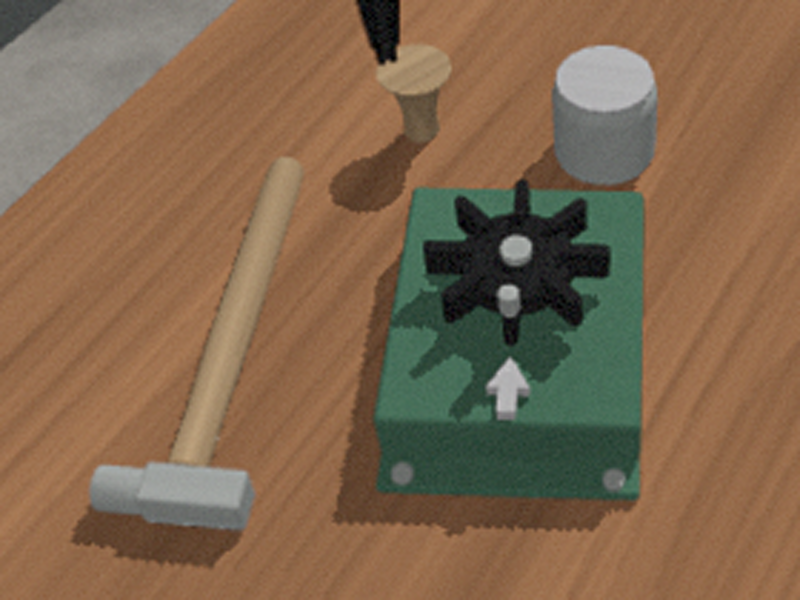

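The stud at (508,300) stands on the lobe that points straight at the arrow tip at (510,360). The hammer, tin and heel are where they were, and the gripper is clear. I'll hand it in.

```bash
python3 -c "
from bench import ctrl; print(ctrl.job_done())"
```

```text
the job is handed in; nothing more can be done
None
```

The batch tally is back at its start mark: I turned the wheel three clicks clockwise until the studded lobe clicked home at the arrow, left the hammer, tin and heel where they were, lifted the gripper clear and handed the job in (no verdict was returned).

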